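# Fetch the check weight from behind the bottles

### The arm

A 6-joint arm with a two-finger parallel gripper is mounted at the origin on a cart in front of the work surface, level with it; the furniture and walls round the work are solid. World frame = base frame: x ahead of the robot, y to its left, z up, the work surface at z = 0. Lengths are in m, angles in degrees, forces in N, time in s.
With the tool pointing down it reaches from about 0.4 to 0.825 m from the base axis. Payload 7 kg.
Tool frame: the origin (TCP) lies midway between the tips of the shut fingers; the grasp point (between the pads) lies r.pinch_z behind it (r.pinch_z is the distance from the TCP to the grasp point, in m); z points along the fingers, y is the line along which they close (so a half turn about z gives the same grasp; the last joint's range is limited). The gripper opens to 88 mm and grips with 3 to 60 N. Pads are 19 mm wide; open, the fingers measure 130 mm over their backs; the gripper's body (78 mm by 193 mm) begins 47 mm behind the grasp point.
Start: joints at [-48.868, 20.546, 0.682, 0, -70.136, -16.507], TCP at [0.281, -0.614, 0.227] pointing down, gripper open.
Joint ranges: [-176.03, 176.03], [-82.01, 121.73], [-58.28, 71.71], [-173.87, 95.51], [-174.79, -0.11], [-173.66, 173.66]. Speed limits (degrees/s): [136.94, 136.94, 172.46, 180, 180, 180].

### API

Orientations are given as [roll, pitch, yaw] about the fixed x, y, z axes, in that order (R = Rz(yaw) Ry(pitch) Rx(roll)).
In Python, from plant import r, optics, job gives the robot as it stands.
- The arm moves only by the shell command python3 -m crank 'ROWS' [FORCE]. ROWS is JSON, a list of rows, each an object with "xyz": the shift along the tool's x, y, z in units of 30 mm (1.0 is 30 mm), a list of three; "delta_rot": the turn, a rotation vector about the tool's x, y, z in degrees, a list of three; "claw": the closure, from 0 (fully open) to 1 (shut). A call has 1 to 20 rows; each row is the pose to reach, as a shift and turn from the pose commanded when the call began, along the tool's axes at that moment; what a row does not reach only later rows make up. A row lasts 1/8 s, in which the tool goes at most 62.5 mm and 10.7 degrees, less where a joint would pass 70% of its speed; a pose out of reach is approached as far as the arm can. A call with a gripper value outside its range is refused whole. The fingers move at their own pace and stop on an object; FORCE is the grip in N (left out, the last holds). Time passes only in rows, so rows that repeat a pose let the fingers close. It gives the time, the measured TCP pose, the force, the opening and the grip force at its end, in the units of the state.
- r.get_state(): the state, without advancing time (a new reading comes with each control period).
- optics.capture(name): name is "scene" or "top"; returns a dict with "img" (480x640x3 uint8, blue, green, red), "fovy" (degrees; the focal length in pixels is half the picture's height over the tangent of half this angle, whatever the lens; pixels are square), "cx", "cy" (the principal point, pixels), "eye" and "rotation" of the camera in the world. Camera axes: x right, y up, looking along -z (the intrinsics and any distortion apply to the point x, -y, -z); pixel columns grow to the right and rows downward; lengths in m; the calibration is good to about 2 mm. A picture is of the moment at which its call begins. There is no depth.
- job.close_job(): hands the job in; it is judged then, once.
The state is a dict: "time_s": time; "joints": joint angles; "qd": joint speeds; "joint_torque": joint torques, N m; "tcp_pos": TCP position; "eef_rot": TCP orientation; "contact_force": force on the tool from outside, world axes, zero at the start; "moment": the same for the moment, N m; "gripper_width": finger opening in m; "gripper_force": force on a finger pad.
Only numpy, scipy, OpenCV 4.12 (cv2) and the standard library are available. Lean on these libraries where they do the work, as an engineer would, in place of code of your own. Each camera call takes 0.05 s, during which the arm holds its last target. There are 200 camera calls.

### The job

The brass check weight is hemmed in at the back of the white caddy. Clear the dropper bottle, the white-capped vial and the measuring cylinder out of its way into the grey side tray, leaving the weight alone meanwhile; with all three standing in the tray, fetch the weight and stand it on the centre of the balance pan, and then put each of the three back upright on the very place in the caddy where it stood at the start. Never tip anything over.

Things in the scene. Friction and masses are not known exactly. Their poses are not given: they have to be found in the camera images.
- check_weight: brass-coloured 200 g check weight, round body 30 mm across narrowing to a knob, 51 mm high. Origin: centre of its underside, z up. A steel fence stands 3 to 4 mm behind it and other things close on its left and right; once those are gone, close the fingers on it along the caddy's y axis, 15 to 40 mm above its underside.
- dropper: brown dropper bottle with a coloured label and a black rubber top, 34 mm across up to 60 mm, 102 mm high, 0.07 kg; take it round the body. Origin: centre of its underside, z up.
- white_vial: small clear round vial with a white screw cap, 28 mm across (cap 24 mm), 60 mm high, 0.035 kg. Origin: centre of its underside, z up.
- meas_cylinder: slim clear measuring cylinder on a blue hexagonal foot; tube 26 mm across, foot 42 x 48 mm and 6 mm high, 121 mm high in all, 0.09 kg; take it round the tube. Origin: centre of its underside, z up.
- caddy: fixed white plate 165 (x) by 160 mm (y), flat top 8 mm above the worktop. Origin on the worktop; x to its back, y to its left. Ringed places (x, y in mm): red for the weight (25, 0); blue left (15, 42), right (15, -42), front (-50, 0), whose occupants vary. Steel fence behind the weight, 36 mm wide, x 44 to 49, 42 mm high. Empty the front first (fingers closing along y), then the sides (along x).
- side_tray: fixed grey shallow open tray, outside 130 mm (x) by 200 mm (y), walls 4 mm thick and 14 mm high, inner floor 4 mm above the worktop. Origin under its centre on the worktop, y along its length. Room for the three things side by side 55 mm apart along y. Empty at the start and at the end.
- balance: fixed white bench balance with a round steel pan 90 mm across; top of the pan 40 mm above the worktop, flat, with a dark ring 38 mm across round its centre. Origin on the worktop straight under the pan's centre. Display panel on the robot's side, reaching 100 mm from the pan's centre, top 32 mm high.

How it is judged:
By the outcome, as a careful person would: the job done as asked, in the order asked, and still so for the second after the job is handed in, with the robot touching nothing.
It also fails if it takes over 144 s, if anything falls off the work surface, if the arm or the gripper's body presses on something with over 40 N, if the wrist force passes 120 N, or if a joint passes its speed limit or range.

## Working session

There is one attempt and no reset: what is moved stays moved. The work goes in short steps, Python scripts to look and compute and a shell command to move; the robot and the scene stay as the last step left them, time stands still between calls to the robot, and variables do not carry over. Pictures are saved under pics/ and viewed, at most 14 in all, crops included, and the job is handed in when it is done.

```bash
mkdir -p pics; ls
python3 - <<'E'
from plant import r, optics, job
import cv2,numpy as np
print(r.get_state(), r.pinch_z)
for n in("scene","top"):
    c=optics.capture(n); cv2.imwrite(f"pics/{n}0.png",c["img"]); print({k:v for k,v in c.items() if k!="img"})
E
```

```text
pics
{'time_s': 0.0, 'joints': array([-4.88685611e+01,  2.05921066e+01,  6.33423556e-01, -2.10594488e-02,
       -7.01373023e+01, -1.65039096e+01]), 'qd': array([-0.01042015,  0.01988617, -0.01666255, -0.02275358, -0.04755152,
        0.05756034]), 'joint_torque': array([-1.66265281e-04, -5.82712376e+01,  2.93068832e+01,  6.99778318e+00,
        6.81131176e-03, -2.58390583e-04]), 'tcp_pos': array([ 0.28101867, -0.61316548,  0.22560951]), 'eef_rot': array([ 1.79902345e+02, -8.28888040e-03, -1.55379636e+02]), 'contact_force': array([ 0.7449833 , -0.40567732, -1.1176319 ]), 'moment': array([ 0.0086236 , -0.04170057,  0.07888846]), 'gripper_force': 0.0, 'gripper_width': 0.08753959445417955} 0.0188
{'fovy': 43.0737494743388, 'cx': 321.8618120135592, 'cy': 239.50436444143423, 'eye': array([-0.29943843,  0.68875083,  0.65689666]), 'rotation': array([  60.77896492,    1.19468527, -128.68736743])}
{'fovy': 42.517737571153404, 'cx': 318.90354542410563, 'cy': 237.0076187628201, 'eye': array([0.42459285, 0.00657598, 1.139903  ]), 'rotation': array([  6.17722636,  -0.62612925, -91.00270516])}
```

View pics/scene0.png

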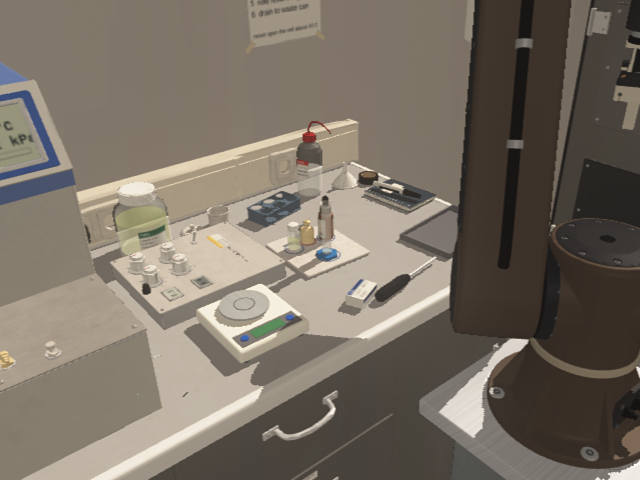

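View pics/top0.png

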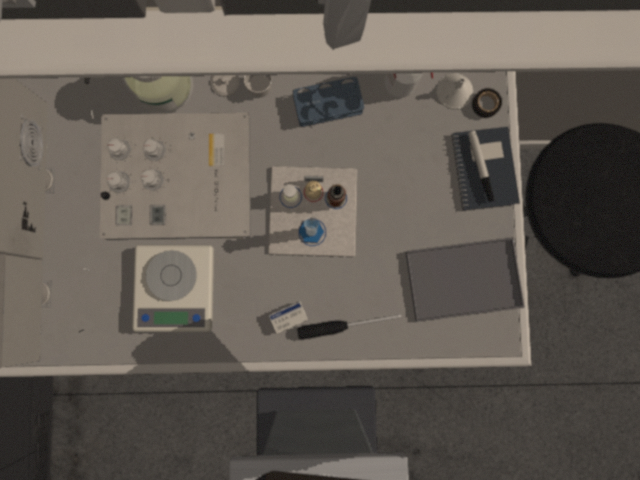

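The scene view shows the caddy around (318,248), with the vial at left, the brass weight, the brown dropper at right and the blue-footed cylinder in front. In the top view the caddy spans (268–357, 167–256), the tray is around (464,280) and the pan is around (171,275).

```bash
cat > h.py <<'E'
from plant import r, optics, job
import cv2,numpy as np
from scipy.spatial.transform import Rotation as R
def cam(n):
    c=optics.capture(n); c["R"]=R.from_euler('xyz',c["rotation"],degrees=True).as_matrix(); c["f"]=240/np.tan(np.radians(c["fovy"]/2)); return c
def ray(c,u,v,z):
    d=c["R"]@np.array([(u-c["cx"])/c["f"],-(v-c["cy"])/c["f"],-1]); return (c["eye"]+d*(z-c["eye"][2])/d[2])[:2]
def pix(c,p):
    q=c["R"].T@(np.array(p)-c["eye"]); return np.array([c["cx"]-c["f"]*q[0]/q[2],c["cy"]+c["f"]*q[1]/q[2]])
def crop(c,x0,y0,w,h,s,name):
    cv2.imwrite(f"pics/{name}.png",cv2.resize(c["img"][y0:y0+h,x0:x0+w],None,fx=s,fy=s,interpolation=cv2.INTER_CUBIC))
E
python3 - <<'E'
from h import *
c=cam("top"); g=cv2.cvtColor(c["img"],6); hsv=cv2.cvtColor(c["img"],40)
crop(c,260,160,105,105,5.6,"cad")
s=cam("scene"); crop(s,260,190,115,86,6.9,"scad")
# caddy: brighter than worktop
for nm,m,z,box in (("caddy",g>np.median(g[200:250,360:400])+8,.008,(255,155,370,268)),("tray",g<95,.014,(395,230,528,330))):
    x0,y0,x1,y1=box; k=np.zeros_like(g); k[y0:y1,x0:x1]=m[y0:y1,x0:x1]*255
    k=cv2.morphologyEx(k,cv2.MORPH_CLOSE,np.ones((5,5))); k=cv2.morphologyEx(k,cv2.MORPH_OPEN,np.ones((7,7)))
    ct=max(cv2.findContours(k,0,1)[0],key=cv2.contourArea); 
    P=np.array([ray(c,u,v,z) for u,v in ct[:,0].astype(float)]); rc=cv2.minAreaRect((P*1000).astype(np.float32)); print(nm,rc)
print(g[200:250,360:400].mean(), g[240:252,272:290].mean(), g[260:300,430:500].mean())
x0,y0,w,h=130,235,90,90
cc=cv2.HoughCircles(cv2.resize(g[y0:y0+h,x0:x0+w],None,fx=4,fy=4,interpolation=2),cv2.HOUGH_GRADIENT,1,20,param1=80,param2=25,minRadius=30,maxRadius=130)
for a in cc[0][:6]:
    u,v=x0+(a[0]+.5)/4-.5,y0+(a[1]+.5)/4-.5; print("circ",u,v,a[2]/4,ray(c,u,v,.04))
crop(c,125,235,100,100,5.6,"bal")
E
```

```text
caddy ((597.3322143554688, 1.2618789672851562), (159.42417907714844, 163.92271423339844), 87.36157989501953)
tray ((463.7464294433594, -263.74853515625), (131.44094848632812, 219.76502990722656), 6.693851947784424)
111.124 125.99074074074075 80.34Traceback (most recent call last):
  File "<stdin>", line 14, in <module>
TypeError: 'NoneType' object is not subscriptable
```

View pics/cad.png

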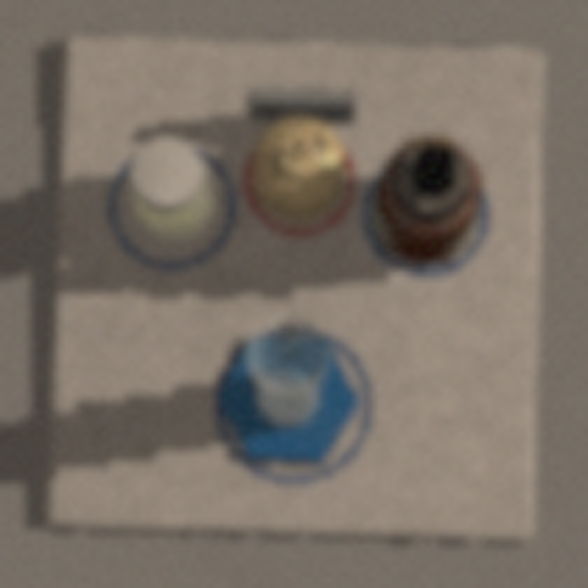

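View pics/scad.png

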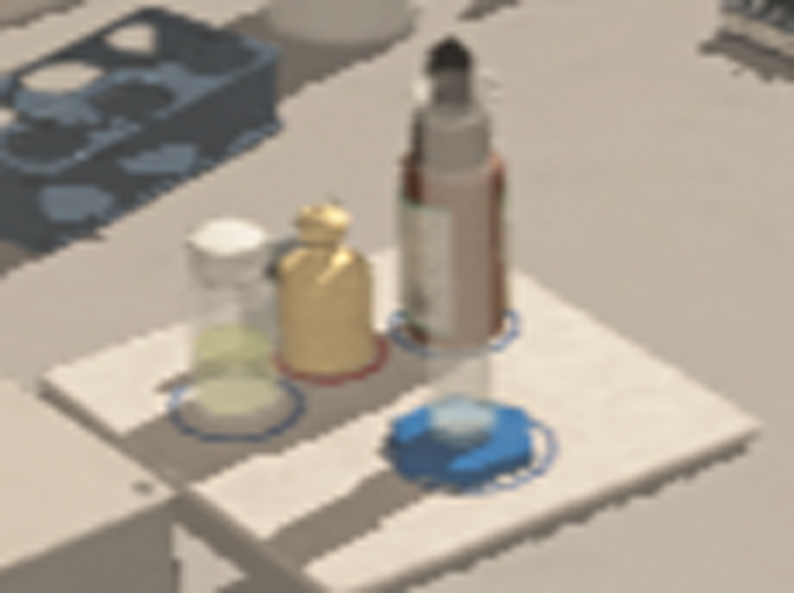

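Crop views: in the top crop (5.6×, offset 260,160) the caddy corners are about (67,37), (546,48), (533,540) and (47,527). The rings are at (172,209), (300,178), (425,215) and (295,405), and the cylinder foot sits left of its ring's centre. The scene crop (6.9×, offset 260,190) shows the vial cap at (229,238), the dropper top at (450,45) and the blue foot at about (460,437).

Run:
```python
from h import *
c=cam("top"); s=cam("scene")
T=lambda u,v:(260+(u+.5)/5.6-.5,160+(v+.5)/5.6-.5)
S=lambda u,v:(260+(u+.5)/6.9-.5,190+(v+.5)/6.9-.5)
f=lambda a:np.round(np.array(a)*1000,1)
K=[ray(c,*T(*p),.008) for p in((67,37),(546,48),(533,540),(47,527))]
o=np.mean(K,axis=0); print("corners",f(K),"ctr",f(o),[f(np.linalg.norm(K[i]-K[i-1])) for i in range(4)])
ang=[np.degrees(np.arctan2(*(K[i]-K[j])[::-1])) for i,j in((0,3),(1,2),(0,1),(3,2))]; print("ang",ang)
yaw=(ang[0]+ang[1]+ang[2]-90+ang[3]-90)/4; w=np.radians(yaw); M=np.array([[np.cos(w),-np.sin(w)],[np.sin(w),np.cos(w)]])
rings=dict(left=(172,209),red=(300,178),right=(425,215),front=(295,405)); nom=dict(left=(15,42),red=(25,0),right=(15,-42),front=(-50,0))
for k in rings:
    p=ray(c,*T(*rings[k]),.008); print(k,"world",f(p),"caddy",f(M.T@(p-o)),nom[k],"pred pix",((pix(c,[*(o+M@np.array(nom[k])/1000),.008])-[260,160]+.5)*5.6-.5).round())
Sp=lambda p:((pix(s,p)-[260,190]+.5)*6.9-.5).round()
for k in nom: print("scene pred",k,Sp([*(o+M@np.array(nom[k])/1000),.008]))
def obj(n,t,sc,z):
    a=ray(c,*T(*t),z); b=ray(s,*S(*sc),z); print(n,"top",f(a),"caddy",f(M.T@(a-o)),"| scene",f(b),"caddy",f(M.T@(b-o)))
obj("vialcap",(167,172),(229,238),.068); obj("dropper top",(436,160),(450,42),.110)
obj("weight top",(302,150),(324,210),.059)
# foot
for n,cc,b in(("top",c,(290,210,335,250)),("scene",s,(310,240,345,265))):
    hsv=cv2.cvtColor(cc["img"],40); m=cv2.inRange(hsv,(98,120,60),(120,255,255)); k=np.zeros_like(m); x0,y0,x1,y1=b; k[y0:y1,x0:x1]=m[y0:y1,x0:x1]
    k=cv2.morphologyEx(k,cv2.MORPH_OPEN,np.ones((3,3)))
    ct=max(cv2.findContours(k,0,1)[0],key=cv2.contourArea); P=np.array([ray(cc,u,v,.0125) for u,v in ct[:,0].astype(float)])@M-M.T@o
    mn,mx=P.min(0),P.max(0); q=(mn+mx)/2; print("foot",n,f(mn),f(mx),"ctr",f(q),"world",f(o+M@q), cv2.minAreaRect(ct))
g=cv2.cvtColor(c["img"],6)
# tray
cv2.imwrite("pics/bt.png",np.hstack([cv2.resize(c["img"][235:335,125:225],(399,399),interpolation=2),cv2.resize(c["img"][225:335,398:528],(400,399),interpolation=2)]))
```

```text
corners [[681.3  78.1]
 [675.2 -81.6]
 [510.6 -73.3]
 [517.5  86.2]] ctr [596.1   2.4] [np.float64(164.0), np.float64(159.9), np.float64(164.8), np.float64(159.7)]
ang [np.float64(-2.8234092298781954), np.float64(-2.8718757555539027), np.float64(87.79795595158905), np.float64(87.51032249363341)]
left world [622.7  43.9] caddy [24.6 42.7] (15, 42) pred pix [173. 238.]
red world [632.4   1.3] caddy [36.3  0.5] (25, 0) pred pix [301. 212.]
right world [619.3 -40. ] caddy [ 25.1 -41.3] (15, -42) pred pix [426. 245.]
front world [556.5   4.2] caddy [-39.6  -0. ] (-50, 0) pred pix [294. 436.]
scene pred left [257. 419.]
scene pred red [350. 365.]
scene pred right [476. 337.]
scene pred front [493. 461.]
vialcap top [624.   43.3] caddy [25.9 42.2] | scene [621.3  44.9] caddy [23.2 43.6]
dropper top top [618.6 -39.5] caddy [ 24.3 -40.8] | scene [615.2 -37. ] caddy [ 20.8 -38.5]
weight top top [632.1   0.7] caddy [36. -0.] | scene [631.    1.6] caddy [34.9  0.9]
foot top [-57.1 -16.1] [-31.6  22.7] ctr [-44.3   3.3] world [552.    7.7] ((310.3103942871094, 234.22415161132812), (21.198650360107422, 13.564786911010742), 3.3664605617523193)
foot scene [-58.8 -17.9] [-36.5  10.8] ctr [-47.6  -3.5] world [548.4   1. ] ((331.5, 253.5), (7.0, 7.0), 90.0)
```

View pics/bt.png

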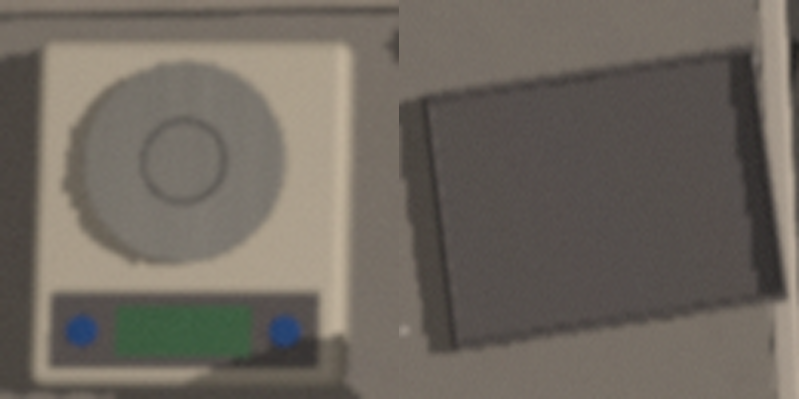

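The left half shows the pan's ring centred at (183,160), which is full-image (170.8,275.0). The right half shows the tray's outer corners at about (427,98), (750,50), (786,295) and (455,348); the dark strip on its left is shadow.

```bash
cat >> h.py <<'E'
def state(): 
    s=r.get_state(); return s["tcp_pos"],s["eef_rot"]
def go(x,y,z,yaw,frm=None):
    "shift (units) and rotvec from measured pose to TCP target (mm)"
    p,e=state() if frm is None else frm
    A=R.from_euler('xyz',e,degrees=True); B=R.from_euler('xyz',[180,0,yaw],degrees=True)
    d=A.inv().apply(np.array([x,y,z])/1000-p)/.03; w=(A.inv()*B).as_rotvec(degrees=True)
    print("to",(x,y,z,yaw),"xyz",d.round(2).tolist(),"rot",w.round(1).tolist())
    return np.array([x,y,z])/1000,np.array([180,0,yaw])
E
python3 - <<'E'
from h import *
c=cam("top"); f=lambda a:np.round(np.array(a)*1000,1)
T=lambda u,v:(260+(u+.5)/5.6-.5,160+(v+.5)/5.6-.5)
w=np.radians(-2.6); M=np.array([[np.cos(w),-np.sin(w)],[np.sin(w),np.cos(w)]])
rings=[(172,209),(300,178),(425,215),(295,405)]; nom=[(15,42),(25,0),(15,-42),(-50,0)]
o=np.mean([ray(c,*T(*p),.008)-M@np.array(n)/1000 for p,n in zip(rings,nom)],axis=0); print("caddy origin",f(o))
for n in nom: print(n,f(o+M@np.array(n)/1000))
print("pan",f(ray(c,125+183.5/3.99-.5,235+160.5/3.99-.5,.04)))
B=lambda u,v:(398+(u-399+.5)/3.077-.5,225+(v+.5)/3.627-.5)
K=[ray(c,*B(*p),.014) for p in((427,98),(750,50),(786,295),(455,348))]
print("tray",f(K),f(np.mean(K,axis=0)),[f(np.linalg.norm(K[i]-K[i-1])) for i in range(4)],[np.degrees(np.arctan2(*(K[i]-K[j])[::-1])) for i,j in((0,3),(1,2),(0,1),(3,2))])
for n,p,z in(("drop shoulder",(431,189),.068),("vial cap",(167,172),.068),("foot",(287.5,398.5),.0125)):
    a=ray(c,*T(*p),z); print(n,f(a),"caddy",f(M.T@(a-o)))
for _ in range(3): print(state()); cam("top")
p=go(550,6,250,-182.6);
E
```

```text
caddy origin [606.5   2.4]
(15, 42) [623.4  43.6]
(25, 0) [631.5   1.2]
(15, -42) [619.6 -40.3]
(-50, 0) [556.5   4.6]
pan [480.3 257.4]
tray [[ 516.6 -168.5]
 [ 537.8 -362.9]
 [ 413.9 -378. ]
 [ 391.  -180.9]] [ 464.8 -272.6] [np.float64(126.2), np.float64(195.6), np.float64(124.8), np.float64(198.4)] [np.float64(5.640380557638188), np.float64(6.917039497589725), np.float64(96.23255596726554), np.float64(96.61947307528013)]
drop shoulder [617.3 -39.6] caddy [ 12.7 -41.5]
vial cap [624.   43.3] caddy [15.6 41.7]
foot [558.2   6.6] caddy [-48.4   2. ]
(array([ 0.2811967 , -0.61350906,  0.22634327]), array([ 1.79977371e+02, -3.47739670e-03, -1.55375756e+02]))
(array([ 0.28122429, -0.61352775,  0.22642801]), array([ 1.79985211e+02, -8.02338489e-04, -1.55374953e+02]))
(array([ 0.28122338, -0.61357094,  0.22646465]), array([ 1.79993100e+02,  8.50728121e-06, -1.55377995e+02]))
to (550, 6, 250, -182.6) xyz [-16.75, 15.04, -0.78] rot [0.0, -0.0, 27.2]
```

```bash
python3 -m crank '[{"xyz":[-8,7,-0.8],"delta_rot":[0,0,13],"claw":0},{"xyz":[-17,14.9,-0.8],"delta_rot":[0,0,27.2],"claw":0},{"xyz":[-17,14.9,-0.8],"delta_rot":[0,0,27.2],"claw":0},{"xyz":[-17,14.9,-0.8],"delta_rot":[0,0,27.2],"claw":0},{"xyz":[-17,14.9,-0.8],"delta_rot":[0,0,27.2],"claw":0},{"xyz":[-17,14.9,-0.8],"delta_rot":[0,0,27.2],"claw":0},{"xyz":[-17,14.9,-0.8],"delta_rot":[0,0,27.2],"claw":0},{"xyz":[-17,14.9,-0.8],"delta_rot":[0,0,27.2],"claw":0},{"xyz":[-17,14.9,-0.8],"delta_rot":[0,0,27.2],"claw":0},{"xyz":[-17,14.9,-0.8],"delta_rot":[0,0,27.2],"claw":0},{"xyz":[-17,14.9,-0.8],"delta_rot":[0,0,27.2],"claw":0},{"xyz":[-17,14.9,-0.8],"delta_rot":[0,0,27.2],"claw":0},{"xyz":[-17,14.9,-0.8],"delta_rot":[0,0,27.2],"claw":0},{"xyz":[-17,14.9,-0.8],"delta_rot":[0,0,27.2],"claw":0},{"xyz":[-17,14.9,-0.8],"delta_rot":[0,0,27.2],"claw":0},{"xyz":[-17,14.9,-0.8],"delta_rot":[0,0,27.2],"claw":0}]' 20
python3 - <<'E'
from h import *
print(r.get_state()["joints"].round(1))
q=go(558.2,6.6,200,-182.6); q=go(558.2,6.6,8+80-18.8,-182.6)
E
```

```text
time_s: 2.5
tcp_pos: [0.5584, 0.0046, 0.2508]
eef_rot: [180.0, 0.0, 177.4]
contact_force: [0.8, -0.4, -0.4]
gripper_width: 0.0876
gripper_force: 0.0
[  20.6    8.7  -12.1   -0.   -69.2 -113.2]
to (558.2, 6.6, 200, -182.6) xyz [0.01, 0.07, 1.69] rot [0.0, 0.0, -0.0]
to (558.2, 6.6, 69.2, -182.6) xyz [0.01, 0.07, 6.05] rot [0.0, 0.0, -0.0]
```

```bash
python3 -m crank '[{"xyz":[0,0.07,1.5],"delta_rot":[0,0,0],"claw":0},{"xyz":[0,0.07,3],"delta_rot":[0,0,0],"claw":0},{"xyz":[0,0.07,4.5],"delta_rot":[0,0,0],"claw":0},{"xyz":[0,0.07,5.5],"delta_rot":[0,0,0],"claw":0},{"xyz":[0,0.07,6.05],"delta_rot":[0,0,0],"claw":0},{"xyz":[0,0.07,6.05],"delta_rot":[0,0,0],"claw":0},{"xyz":[0,0.07,6.05],"delta_rot":[0,0,0],"claw":0.4},{"xyz":[0,0.07,6.05],"delta_rot":[0,0,0],"claw":0.55}]' 15
python3 - <<'E'
from h import *
c=cam("scene"); crop(c,240,150,160,120,5,"g1")
E
```

```text
time_s: 3.5
tcp_pos: [0.5595, 0.0076, 0.0704]
eef_rot: [180.0, 0.1, 177.4]
contact_force: [-0.3, 0.4, 0.5]
gripper_width: 0.0731
gripper_force: 0.0
```

View pics/g1.png

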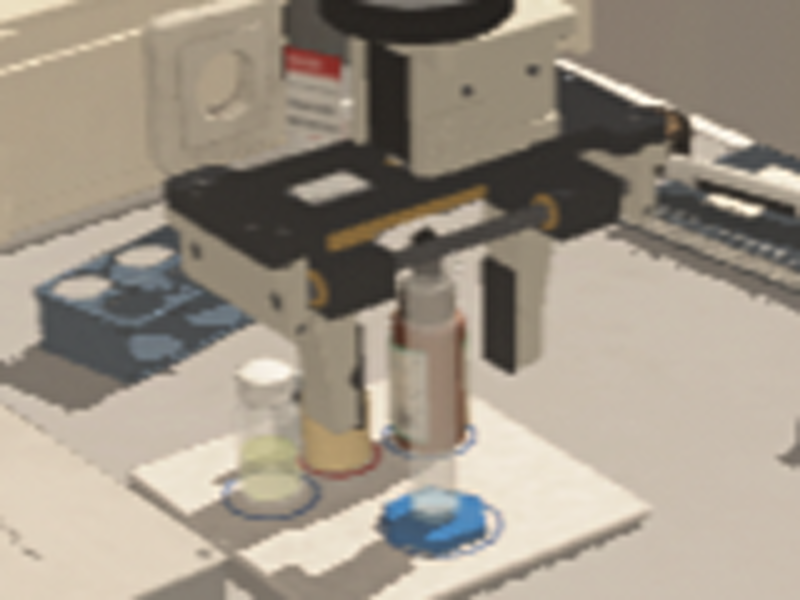

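The fingers straddle the almost invisible tube above the blue foot (435,520) and clear the dropper and vial. Closing now.

```bash
python3 -m crank '[{"xyz":[0,0,0],"delta_rot":[0,0,0],"claw":0.6},{"xyz":[0,0,0],"delta_rot":[0,0,0],"claw":0.7},{"xyz":[0,0,0],"delta_rot":[0,0,0],"claw":0.8},{"xyz":[0,0,0],"delta_rot":[0,0,0],"claw":1},{"xyz":[0,0,0],"delta_rot":[0,0,0],"claw":1},{"xyz":[0,0,0],"delta_rot":[0,0,0],"claw":1}]' 15
python3 - <<'E'
from h import *
print(r.get_state()["tcp_pos"],r.get_state()["joints"][5])
w=np.radians(6.5); M=np.array([[np.cos(w),-np.sin(w)],[np.sin(w),np.cos(w)]])
for n,y in(("cyl",-66),("drop",-2),("vial",68)): print(n,(np.array([464.8,-272.6])+M@[0,y]).round(1))
q=go(558.2,6.6,230,-182.6);
E
```

```text
time_s: 4.3
tcp_pos: [0.5586, 0.0073, 0.069]
eef_rot: [-180.0, -0.0, 177.4]
contact_force: [-0.3, -0.2, 0.1]
gripper_width: 0.0239
gripper_force: 15.0
[0.5586235  0.00731959 0.06897895] -113.40469127571612
cyl [ 472.3 -338.2]
drop [ 465.  -274.6]
vial [ 457.1 -205. ]
to (558.2, 6.6, 230, -182.6) xyz [0.01, -0.02, -5.37] rot [-0.0, -0.0, 0.0]
```

```bash
python3 -m crank '[{"xyz":[0,0,-0.3],"delta_rot":[0,0,0],"claw":1},{"xyz":[0,0,-1.3],"delta_rot":[0,0,0],"claw":1},{"xyz":[0,0,-2.6],"delta_rot":[0,0,0],"claw":1},{"xyz":[0,0,-3.9],"delta_rot":[0,0,0],"claw":1},{"xyz":[0,0,-5],"delta_rot":[0,0,0],"claw":1},{"xyz":[0.15,-0.8,-5.2],"delta_rot":[0,0,0],"claw":1},{"xyz":[0.5,-2.4,-5.2],"delta_rot":[0,0,0],"claw":1},{"xyz":[0.85,-4.1,-5.2],"delta_rot":[0,0,0],"claw":1},{"xyz":[1.2,-5.8,-5.2],"delta_rot":[0,0,0],"claw":1},{"xyz":[1.55,-7.5,-5.2],"delta_rot":[0,0,0],"claw":1},{"xyz":[1.9,-9.2,-5.2],"delta_rot":[0,0,0],"claw":1},{"xyz":[2.2,-10.8,-5.2],"delta_rot":[0,0,0],"claw":1},{"xyz":[2.36,-11.63,-5.2],"delta_rot":[0,0,0],"claw":1},{"xyz":[2.36,-11.63,-5.2],"delta_rot":[0,0,0],"claw":1},{"xyz":[2.36,-11.63,-4.2],"delta_rot":[0,0,0],"claw":1},{"xyz":[2.36,-11.63,-3],"delta_rot":[0,0,0],"claw":1},{"xyz":[2.36,-11.63,-2],"delta_rot":[0,0,0],"claw":1},{"xyz":[2.36,-11.63,-2],"delta_rot":[0,0,0],"claw":1},{"xyz":[2.36,-11.63,-2],"delta_rot":[0,0,0],"claw":1}]' 15
python3 - <<'E'
from h import *
c=cam("top"); crop(c,390,200,140,140,4,"t1")
q=go(472.3,-338.2,66,-182.6)
E
```

```text
time_s: 6.68
tcp_pos: [0.4733, -0.338, 0.1306]
eef_rot: [-180.0, 0.1, 177.5]
contact_force: [1.0, 0.7, 0.1]
gripper_width: 0.0242
gripper_force: 15.0
to (472.3, -338.2, 66, -182.6) xyz [0.04, -0.0, 2.16] rot [-0.1, 0.1, 0.1]
```

View pics/t1.png

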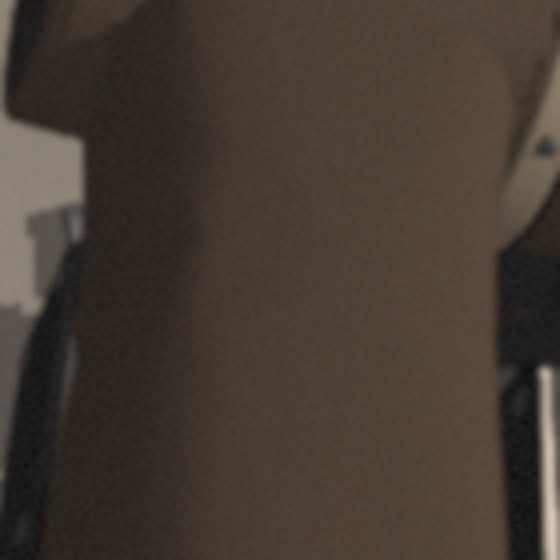

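The arm hides the tray from above, but the grip width shows the cylinder is held. Lowering and releasing.

```bash
python3 -m crank '[{"xyz":[0.0,0,0.7],"delta_rot":[0,0,0],"claw":1},{"xyz":[0,0,1.4],"delta_rot":[0,0,0],"claw":1},{"xyz":[0,0,1.8],"delta_rot":[0,0,0],"claw":1},{"xyz":[0,0,2.0],"delta_rot":[0,0,0],"claw":1},{"xyz":[0,0,2.1],"delta_rot":[0,0,0],"claw":1},{"xyz":[0,0,2.14],"delta_rot":[0,0,0],"claw":1},{"xyz":[0,0,2.14],"delta_rot":[0,0,0],"claw":1},{"xyz":[0,0,2.14],"delta_rot":[0,0,0],"claw":1}]' 15
```

```text
time_s: 7.72
tcp_pos: [0.4725, -0.3381, 0.0652]
eef_rot: [-180.0, 0.0, 177.4]
contact_force: [-0.2, 0.3, -0.6]
gripper_width: 0.0241
gripper_force: 15.0
```

```bash
python3 -m crank '[{"xyz":[0.0,0,0.03],"delta_rot":[0,0,0],"claw":0.65},{"xyz":[0,0,0.03],"delta_rot":[0,0,0],"claw":0.5},{"xyz":[0,0,0.03],"delta_rot":[0,0,0],"claw":0.3},{"xyz":[0,0,0.03],"delta_rot":[0,0,0],"claw":0},{"xyz":[0,0,0.03],"delta_rot":[0,0,0],"claw":0},{"xyz":[0,0,-0.5],"delta_rot":[0,0,0],"claw":0},{"xyz":[0,0,-2],"delta_rot":[0,0,0],"claw":0},{"xyz":[0,0,-3.5],"delta_rot":[0,0,0],"claw":0},{"xyz":[0,0,-5.5],"delta_rot":[0,0,0],"claw":0},{"xyz":[0,0,-5.5],"delta_rot":[0,0,0],"claw":0},{"xyz":[0,0,-5.5],"delta_rot":[0,0,0],"claw":0}]' 15
python3 - <<'E'
from h import *
q=go(618,-39.8,200,-92.6);q=go(618,-39.8,8+58-18.8,-92.6)
E
```

```text
time_s: 9.1
tcp_pos: [0.4722, -0.3379, 0.2309]
eef_rot: [-180.0, 0.1, 177.4]
contact_force: [0.2, -0.5, -1.1]
gripper_width: 0.0878
gripper_force: 0.0
to (618, -39.8, 200, -92.6) xyz [-4.41, 10.15, 1.04] rot [-0.1, 0.1, -90.0]
to (618, -39.8, 47.2, -92.6) xyz [-4.4, 10.15, 6.13] rot [-0.1, 0.1, -90.0]
```

```bash
python3 -m crank '[{"xyz":[-0.5,1.2,0],"delta_rot":[0,0,-10],"claw":0},{"xyz":[-1.1,2.5,0],"delta_rot":[0,0,-20],"claw":0},{"xyz":[-1.6,3.7,0],"delta_rot":[0,0,-30],"claw":0},{"xyz":[-2.1,5,0],"delta_rot":[0,0,-40],"claw":0},{"xyz":[-2.7,6.2,0],"delta_rot":[0,0,-50],"claw":0},{"xyz":[-3.2,7.4,0],"delta_rot":[0,0,-60],"claw":0},{"xyz":[-3.7,8.6,0],"delta_rot":[0,0,-70],"claw":0},{"xyz":[-4.2,9.6,0.5],"delta_rot":[0,0,-80],"claw":0},{"xyz":[-4.4,10.15,1],"delta_rot":[0,0,-90],"claw":0},{"xyz":[-4.4,10.15,1],"delta_rot":[0,0,-90],"claw":0},{"xyz":[-4.4,10.15,1],"delta_rot":[0,0,-90],"claw":0},{"xyz":[-4.4,10.15,1],"delta_rot":[0,0,-90],"claw":0}]'
python3 - <<'E'
from h import *
q=go(618,-39.8,8+58-18.8,-92.6)
c=cam("scene");t=cam("top")
cv2.imwrite("pics/p2.png",np.hstack([cv2.resize(c["img"][150:270,240:400],(400,300),interpolation=2),cv2.resize(c["img"][180:255,380:480],(400,300),interpolation=2)]))
E
```

```text
time_s: 10.6
tcp_pos: [0.6177, -0.0404, 0.2003]
eef_rot: [-180.0, -0.0, -92.7]
contact_force: [-0.0, 0.1, 0.3]
gripper_width: 0.0875
gripper_force: 0.0
to (618, -39.8, 47.2, -92.6) xyz [-0.02, -0.01, 5.1] rot [-0.0, -0.0, -0.1]
```

View pics/p2.png

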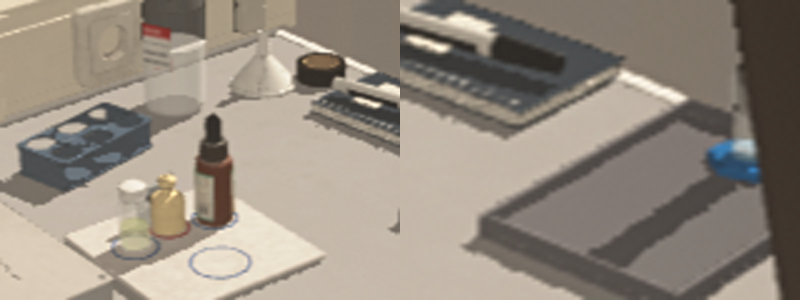

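The left part shows the front ring empty and the vial, weight and dropper undisturbed. The right part shows the cylinder's blue foot standing in the tray at (738,160).

```bash
python3 -m crank '[{"xyz":[0,0,1],"delta_rot":[0,0,0],"claw":0},{"xyz":[0,0,2.3],"delta_rot":[0,0,0],"claw":0},{"xyz":[0,0,3.6],"delta_rot":[0,0,0],"claw":0},{"xyz":[0,0,4.6],"delta_rot":[0,0,0],"claw":0},{"xyz":[0,0,5.0],"delta_rot":[0,0,0],"claw":0},{"xyz":[0,0,5.07],"delta_rot":[0,0,0],"claw":0},{"xyz":[0,0,5.07],"delta_rot":[0,0,0],"claw":0.2},{"xyz":[0,0,5.07],"delta_rot":[0,0,0],"claw":0.3},{"xyz":[0,0,5.07],"delta_rot":[0,0,0],"claw":0.4},{"xyz":[0,0,5.07],"delta_rot":[0,0,0],"claw":0.5},{"xyz":[0,0,5.07],"delta_rot":[0,0,0],"claw":0.6},{"xyz":[0,0,5.07],"delta_rot":[0,0,0],"claw":1},{"xyz":[0,0,5.07],"delta_rot":[0,0,0],"claw":1},{"xyz":[0,0,5.07],"delta_rot":[0,0,0],"claw":1}]' 15
python3 - <<'E'
from h import *
p,e=state(); print(p)
q=go(p[0]*1e3,p[1]*1e3,210,-92.6); go(465,-274.6,210,-83.5); go(465,-274.6,p[2]*1e3-4+.7,-83.5)
E
```

```text
time_s: 12.45
tcp_pos: [0.6178, -0.0397, 0.0477]
eef_rot: [180.0, -0.0, -92.6]
contact_force: [-0.9, -0.2, 0.3]
gripper_width: 0.0317
gripper_force: 15.0
[ 0.61781122 -0.0397475   0.04771501]
to (np.float64(617.8112199327736), np.float64(-39.74750328879042), 210, -92.6) xyz [0.0, 0.0, -5.41] rot [0.0, -0.0, 0.0]
to (465, -274.6, 210, -83.5) xyz [8.05, 4.74, -5.41] rot [0.0, -0.0, -9.1]
to (465, -274.6, np.float64(44.41500565644288), -83.5) xyz [8.05, 4.74, 0.11] rot [0.0, -0.0, -9.1]
```

```bash
python3 -m crank '[{"xyz":[0,0,-0.3],"delta_rot":[0,0,0],"claw":1},{"xyz":[0,0,-1.3],"delta_rot":[0,0,0],"claw":1},{"xyz":[0,0,-2.6],"delta_rot":[0,0,0],"claw":1},{"xyz":[0,0,-3.9],"delta_rot":[0,0,0],"claw":1},{"xyz":[0,0,-4.9],"delta_rot":[0,0,0],"claw":1},{"xyz":[0.8,0.5,-5.2],"delta_rot":[0,0,-1],"claw":1},{"xyz":[2.1,1.25,-5.2],"delta_rot":[0,0,-2],"claw":1},{"xyz":[3.5,2.1,-5.2],"delta_rot":[0,0,-4],"claw":1},{"xyz":[4.9,2.9,-5.2],"delta_rot":[0,0,-5],"claw":1},{"xyz":[6.3,3.7,-5.2],"delta_rot":[0,0,-7],"claw":1},{"xyz":[7.5,4.4,-5.2],"delta_rot":[0,0,-9.1],"claw":1},{"xyz":[8.05,4.74,-5.2],"delta_rot":[0,0,-9.1],"claw":1},{"xyz":[8.05,4.74,-5.2],"delta_rot":[0,0,-9.1],"claw":1},{"xyz":[8.05,4.74,-4],"delta_rot":[0,0,-9.1],"claw":1},{"xyz":[8.05,4.74,-2.7],"delta_rot":[0,0,-9.1],"claw":1},{"xyz":[8.05,4.74,-1.4],"delta_rot":[0,0,-9.1],"claw":1},{"xyz":[8.05,4.74,-0.5],"delta_rot":[0,0,-9.1],"claw":1},{"xyz":[8.05,4.74,-0.1],"delta_rot":[0,0,-9.1],"claw":1},{"xyz":[8.05,4.74,0.08],"delta_rot":[0,0,-9.1],"claw":1},{"xyz":[8.05,4.74,0.1],"delta_rot":[0,0,-9.1],"claw":1}]' 15
```

```text
time_s: 14.95
tcp_pos: [0.4656, -0.2745, 0.0453]
eef_rot: [-180.0, -0.0, -83.5]
contact_force: [-0.7, 0.7, -0.6]
gripper_width: 0.0318
gripper_force: 15.0
```

```bash
python3 -m crank '[{"xyz":[0,0,0],"delta_rot":[0,0,0],"claw":1},{"xyz":[0,0,0.02],"delta_rot":[0,0,0],"claw":1}]' 15; python3 -c "
from h import *
print(state())"
```

```text
time_s: 15.2
tcp_pos: [0.4654, -0.2748, 0.0449]
eef_rot: [-179.9, -0.0, -83.5]
contact_force: [-0.1, 0.7, -0.4]
gripper_width: 0.032
gripper_force: 15.0
(array([ 0.46542362, -0.27476341,  0.04494509]), array([-1.79918848e+02, -2.85285962e-02, -8.34760361e+01]))
```

```bash
python3 -m crank '[{"xyz":[0,0,0.03],"delta_rot":[0,0,0],"claw":0.6},{"xyz":[0,0,0.03],"delta_rot":[0,0,0],"claw":0.45},{"xyz":[0,0,0.03],"delta_rot":[0,0,0],"claw":0.2},{"xyz":[0,0,0.03],"delta_rot":[0,0,0],"claw":0},{"xyz":[0,0,0.03],"delta_rot":[0,0,0],"claw":0},{"xyz":[0,0,-0.5],"delta_rot":[0,0,0],"claw":0},{"xyz":[0,0,-1.5],"delta_rot":[0,0,0],"claw":0},{"xyz":[0,0,-3],"delta_rot":[0,0,0],"claw":0},{"xyz":[0,0,-4.5],"delta_rot":[0,0,0],"claw":0},{"xyz":[0,0,-5],"delta_rot":[0,0,0],"claw":0},{"xyz":[0,0,-5],"delta_rot":[0,0,0],"claw":0}]' 15
python3 -c "
from h import *
go(623.5,43.7,195,-92.6);go(623.5,43.7,17.2,-92.6)"
```

```text
time_s: 16.58
tcp_pos: [0.4654, -0.2747, 0.1958]
eef_rot: [-179.8, -0.0, -83.5]
contact_force: [0.4, -0.1, 0.8]
gripper_width: 0.0874
gripper_force: 0.0
to (623.5, 43.7, 195, -92.6) xyz [-9.95, -6.44, 0.04] rot [-0.2, -0.0, 9.1]
to (623.5, 43.7, 17.2, -92.6) xyz [-9.95, -6.42, 5.97] rot [-0.2, -0.0, 9.1]
```

```bash
python3 -m crank '[{"xyz":[-1,-0.6,0],"delta_rot":[0,0,1],"claw":0},{"xyz":[-2.5,-1.6,0],"delta_rot":[0,0,3],"claw":0},{"xyz":[-4,-2.6,0],"delta_rot":[0,0,5],"claw":0},{"xyz":[-5.5,-3.6,0],"delta_rot":[-0.2,0,7],"claw":0},{"xyz":[-7,-4.5,0],"delta_rot":[-0.2,0,8],"claw":0},{"xyz":[-8.5,-5.5,0],"delta_rot":[-0.2,0,9.1],"claw":0},{"xyz":[-9.6,-6.2,0],"delta_rot":[-0.2,0,9.1],"claw":0},{"xyz":[-9.95,-6.43,0],"delta_rot":[-0.2,0,9.1],"claw":0},{"xyz":[-9.95,-6.43,0],"delta_rot":[-0.2,0,9.1],"claw":0},{"xyz":[-9.95,-6.43,1.2],"delta_rot":[-0.2,0,9.1],"claw":0},{"xyz":[-9.95,-6.43,2.4],"delta_rot":[-0.2,0,9.1],"claw":0},{"xyz":[-9.95,-6.43,2.4],"delta_rot":[-0.2,0,9.1],"claw":0},{"xyz":[-9.95,-6.43,2.4],"delta_rot":[-0.2,0,9.1],"claw":0}]'
python3 - <<'E'
from h import *
q=go(623.5,43.7,17.2,-92.6)
c=cam("scene")
cv2.imwrite("pics/p3.png",np.hstack([cv2.resize(c["img"][150:270,240:400],(400,300),interpolation=2),cv2.resize(c["img"][180:255,380:480],(400,300),interpolation=2)]))
E
```

```text
time_s: 18.2
tcp_pos: [0.6232, 0.0431, 0.1235]
eef_rot: [179.9, -0.0, -92.6]
contact_force: [0.8, 0.5, 0.8]
gripper_width: 0.0873
gripper_force: 0.0
to (623.5, 43.7, 17.2, -92.6) xyz [-0.02, -0.02, 3.54] rot [0.1, -0.0, -0.0]
```

View pics/p3.png

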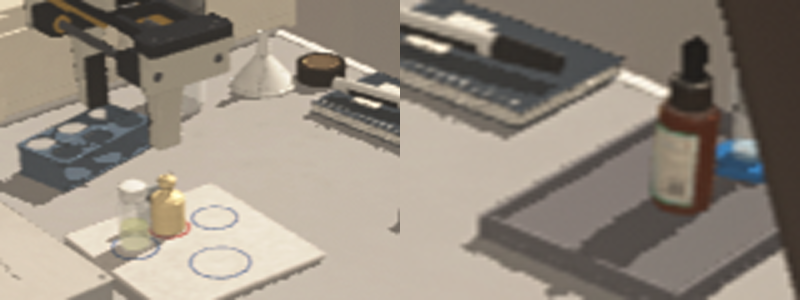

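The dropper stands in the tray at (685,150), right of the picture, beside the cylinder. The gripper is above the vial, with the path clear.

```bash
python3 -m crank '[{"xyz":[0,0,1],"delta_rot":[0,0,0],"claw":0},{"xyz":[0,0,2],"delta_rot":[0,0,0],"claw":0},{"xyz":[0,0,3],"delta_rot":[0,0,0],"claw":0},{"xyz":[0,0,3.54],"delta_rot":[0,0,0],"claw":0},{"xyz":[0,0,3.54],"delta_rot":[0,0,0],"claw":0.2},{"xyz":[0,0,3.54],"delta_rot":[0,0,0],"claw":0.3},{"xyz":[0,0,3.54],"delta_rot":[0,0,0],"claw":0.4},{"xyz":[0,0,3.54],"delta_rot":[0,0,0],"claw":0.5},{"xyz":[0,0,3.54],"delta_rot":[0,0,0],"claw":0.6},{"xyz":[0,0,3.54],"delta_rot":[0,0,0],"claw":0.7},{"xyz":[0,0,3.54],"delta_rot":[0,0,0],"claw":1},{"xyz":[0,0,3.54],"delta_rot":[0,0,0],"claw":1},{"xyz":[0,0,3.54],"delta_rot":[0,0,0],"claw":1}]' 12
python3 - <<'E'
from h import *
p,e=state(); print(p)
go(457.1,-205,p[2]*1e3-4+.7,-83.5)
E
```

```text
time_s: 19.88
tcp_pos: [0.6222, 0.0438, 0.016]
eef_rot: [179.8, -0.0, -92.6]
contact_force: [-0.7, 0.7, 1.1]
gripper_width: 0.0266
gripper_force: 12.0
[0.62224551 0.04384037 0.01596545]
to (457.1, -205, np.float64(12.665451443855007), -83.5) xyz [8.53, 5.13, 0.13] rot [0.2, -0.0, -9.1]
```

```bash
python3 -m crank '[{"xyz":[0,0,-0.3],"delta_rot":[0,0,0],"claw":1},{"xyz":[0,0,-1.3],"delta_rot":[0,0,0],"claw":1},{"xyz":[0,0,-2.6],"delta_rot":[0,0,0],"claw":1},{"xyz":[0,0,-3.9],"delta_rot":[0.1,0,0],"claw":1},{"xyz":[0.6,0.3,-4.2],"delta_rot":[0.2,0,0],"claw":1},{"xyz":[1.6,1,-4.2],"delta_rot":[0.2,0,-1],"claw":1},{"xyz":[3,1.8,-4.2],"delta_rot":[0.2,0,-3],"claw":1},{"xyz":[4.4,2.65,-4.2],"delta_rot":[0.2,0,-5],"claw":1},{"xyz":[5.8,3.5,-4.2],"delta_rot":[0.2,0,-7],"claw":1},{"xyz":[7.2,4.3,-4.2],"delta_rot":[0.2,0,-9.1],"claw":1},{"xyz":[8.2,4.9,-4.2],"delta_rot":[0.2,0,-9.1],"claw":1},{"xyz":[8.53,5.13,-4.2],"delta_rot":[0.2,0,-9.1],"claw":1},{"xyz":[8.53,5.13,-4.2],"delta_rot":[0.2,0,-9.1],"claw":1},{"xyz":[8.53,5.13,-3],"delta_rot":[0.2,0,-9.1],"claw":1},{"xyz":[8.53,5.13,-1.7],"delta_rot":[0.2,0,-9.1],"claw":1},{"xyz":[8.53,5.13,-0.6],"delta_rot":[0.2,0,-9.1],"claw":1},{"xyz":[8.53,5.13,-0.1],"delta_rot":[0.2,0,-9.1],"claw":1},{"xyz":[8.53,5.13,0.1],"delta_rot":[0.2,0,-9.1],"claw":1},{"xyz":[8.53,5.13,0.1],"delta_rot":[0.2,0,-9.1],"claw":1}]' 12
python3 -c "
from h import *
go(457.1,-205,12.4,-83.5)"
```

```text
time_s: 22.25
tcp_pos: [0.4575, -0.2044, 0.0135]
eef_rot: [180.0, -0.0, -83.4]
contact_force: [0.6, -0.1, -0.4]
gripper_width: 0.0268
gripper_force: 12.0
to (457.1, -205, 12.4, -83.5) xyz [0.02, 0.02, 0.04] rot [0.0, -0.0, 0.1]
```

```bash
python3 -m crank '[{"xyz":[0,0,0.03],"delta_rot":[0,0,0],"claw":0.66},{"xyz":[0,0,0.03],"delta_rot":[0,0,0],"claw":0.58},{"xyz":[0,0,0.03],"delta_rot":[0,0,0],"claw":0.5},{"xyz":[0,0,0.03],"delta_rot":[0,0,0],"claw":0.45},{"xyz":[0,0,0.03],"delta_rot":[0,0,0],"claw":0.45},{"xyz":[0,0,-0.5],"delta_rot":[0,0,0],"claw":0.45},{"xyz":[0,0,-1.5],"delta_rot":[0,0,0],"claw":0.45},{"xyz":[0,0,-3],"delta_rot":[0,0,0],"claw":0.3},{"xyz":[0,0,-4.5],"delta_rot":[0,0,0],"claw":0},{"xyz":[0,0,-5],"delta_rot":[0,0,0],"claw":0},{"xyz":[0,0,-5],"delta_rot":[0,0,0],"claw":0}]' 12
python3 - <<'E'
from h import *
go(631.5,1.2,150,-2.6);go(631.5,1.2,17.2,-2.6)
E
```

```text
time_s: 23.62
tcp_pos: [0.4575, -0.2048, 0.1643]
eef_rot: [-179.9, -0.0, -83.5]
contact_force: [0.2, -0.1, -0.3]
gripper_width: 0.083
gripper_force: 0.0
to (631.5, 1.2, 150, -2.6) xyz [-6.17, -6.54, 0.49] rot [-0.1, -0.1, -80.9]
to (631.5, 1.2, 17.2, -2.6) xyz [-6.17, -6.53, 4.92] rot [-0.1, -0.1, -80.9]
```

```bash
python3 -m crank '[{"xyz":[-0.7,-0.7,0],"delta_rot":[0,0,-9],"claw":0},{"xyz":[-1.6,-1.7,0],"delta_rot":[0,0,-19],"claw":0},{"xyz":[-2.5,-2.7,0],"delta_rot":[0,0,-29],"claw":0},{"xyz":[-3.4,-3.6,0],"delta_rot":[0,0,-39],"claw":0},{"xyz":[-4.2,-4.5,0],"delta_rot":[0,0,-49],"claw":0},{"xyz":[-5,-5.3,0],"delta_rot":[0,0,-59],"claw":0},{"xyz":[-5.7,-6,0],"delta_rot":[0,0,-69],"claw":0},{"xyz":[-6.1,-6.4,0],"delta_rot":[0,0,-77],"claw":0},{"xyz":[-6.17,-6.53,0],"delta_rot":[0,0,-80.9],"claw":0},{"xyz":[-6.17,-6.53,0],"delta_rot":[0,0,-80.9],"claw":0},{"xyz":[-6.17,-6.53,0.8],"delta_rot":[0,0,-80.9],"claw":0},{"xyz":[-6.17,-6.53,1],"delta_rot":[0,0,-80.9],"claw":0},{"xyz":[-6.17,-6.53,1],"delta_rot":[0,0,-80.9],"claw":0}]'
python3 - <<'E'
from h import *
q=go(631.5,1.2,17.2,-2.6)
c=cam("scene")
cv2.imwrite("pics/p4.png",np.hstack([cv2.resize(c["img"][150:270,240:400],(400,300),interpolation=2),cv2.resize(c["img"][180:255,380:480],(400,300),interpolation=2)]))
E
```

```text
time_s: 25.25
tcp_pos: [0.6301, 0.0009, 0.1329]
eef_rot: [180.0, 0.1, -2.6]
contact_force: [0.5, 0.5, 0.4]
gripper_width: 0.0874
gripper_force: 0.0
to (631.5, 1.2, 17.2, -2.6) xyz [0.05, -0.01, 3.86] rot [0.0, 0.1, -0.0]
```

View pics/p4.png

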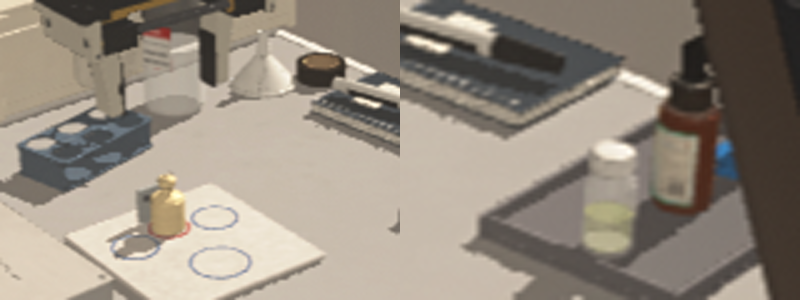

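All three things stand in the tray: vial (610,200), dropper (685,150) and cylinder behind. Only the weight is left in the caddy, at (168,205).

```bash
python3 -m crank '[{"xyz":[0.03,0,1],"delta_rot":[0,0,0],"claw":0},{"xyz":[0.03,0,2],"delta_rot":[0,0,0],"claw":0},{"xyz":[0.03,0,3.2],"delta_rot":[0,0,0],"claw":0},{"xyz":[0.03,0,3.8],"delta_rot":[0,0,0],"claw":0},{"xyz":[0.03,0,3.86],"delta_rot":[0,0,0],"claw":0.2},{"xyz":[0.03,0,3.86],"delta_rot":[0,0,0],"claw":0.3},{"xyz":[0.03,0,3.86],"delta_rot":[0,0,0],"claw":0.4},{"xyz":[0.03,0,3.86],"delta_rot":[0,0,0],"claw":0.5},{"xyz":[0.03,0,3.86],"delta_rot":[0,0,0],"claw":0.6},{"xyz":[0.03,0,3.86],"delta_rot":[0,0,0],"claw":0.7},{"xyz":[0.03,0,3.86],"delta_rot":[0,0,0],"claw":1},{"xyz":[0.03,0,3.86],"delta_rot":[0,0,0],"claw":1},{"xyz":[0.03,0,3.86],"delta_rot":[0,0,0],"claw":1}]' 25
python3 - <<'E'
from h import *
p,e=state(); print(p)
go(480.3-631.6+p[0]*1e3,257.4,p[2]*1e3+32+.8,-2.6)
E
```

```text
time_s: 26.92
tcp_pos: [0.6315, 0.0013, 0.0178]
eef_rot: [180.0, 0.0, -2.6]
contact_force: [-0.2, -0.1, 1.4]
gripper_width: 0.0292
gripper_force: 25.0
[0.63152348 0.00125936 0.01783177]
to (np.float64(480.2234793149974), 257.4, np.float64(50.63176524844272), -2.6) xyz [-5.42, -8.3, -1.09] rot [0.0, 0.0, 0.0]
```

```bash
python3 -m crank '[{"xyz":[0,0,-0.3],"delta_rot":[0,0,0],"claw":1},{"xyz":[0,0,-1.2],"delta_rot":[0,0,0],"claw":1},{"xyz":[0,0,-2.4],"delta_rot":[0,0,0],"claw":1},{"xyz":[0,0,-3.5],"delta_rot":[0,0,0],"claw":1},{"xyz":[-0.3,-0.4,-4],"delta_rot":[0,0,0],"claw":1},{"xyz":[-1,-1.5,-4],"delta_rot":[0,0,0],"claw":1},{"xyz":[-1.9,-2.9,-4],"delta_rot":[0,0,0],"claw":1},{"xyz":[-2.8,-4.3,-4],"delta_rot":[0,0,0],"claw":1},{"xyz":[-3.7,-5.7,-4],"delta_rot":[0,0,0],"claw":1},{"xyz":[-4.6,-7,-4],"delta_rot":[0,0,0],"claw":1},{"xyz":[-5.2,-8,-4],"delta_rot":[0,0,0],"claw":1},{"xyz":[-5.42,-8.3,-4],"delta_rot":[0,0,0],"claw":1},{"xyz":[-5.42,-8.3,-4],"delta_rot":[0,0,0],"claw":1},{"xyz":[-5.42,-8.3,-3],"delta_rot":[0,0,0],"claw":1},{"xyz":[-5.42,-8.3,-2],"delta_rot":[0,0,0],"claw":1},{"xyz":[-5.42,-8.3,-1.6],"delta_rot":[0,0,0],"claw":1},{"xyz":[-5.42,-8.3,-1.6],"delta_rot":[0,0,0],"claw":1},{"xyz":[-5.42,-8.3,-1.6],"delta_rot":[0,0,0],"claw":1}]' 25
python3 - <<'E'
from h import *
q=go(480.2,257.4,50.3,-2.6)
c=cam("scene"); crop(c,190,240,120,120,5,"p5")
print(((pix(c,[.4803,.2574,.04])-[190,240]+.5)*5-.5).round(1))
E
```

```text
time_s: 29.18
tcp_pos: [0.481, 0.2576, 0.0668]
eef_rot: [-179.9, -0.1, -2.6]
contact_force: [1.4, 0.1, -2.3]
gripper_width: 0.0292
gripper_force: 25.0
to (480.2, 257.4, 50.3, -2.6) xyz [-0.03, 0.01, 0.55] rot [-0.1, -0.1, 0.0]
[269.4 318.8]
```

View pics/p5.png

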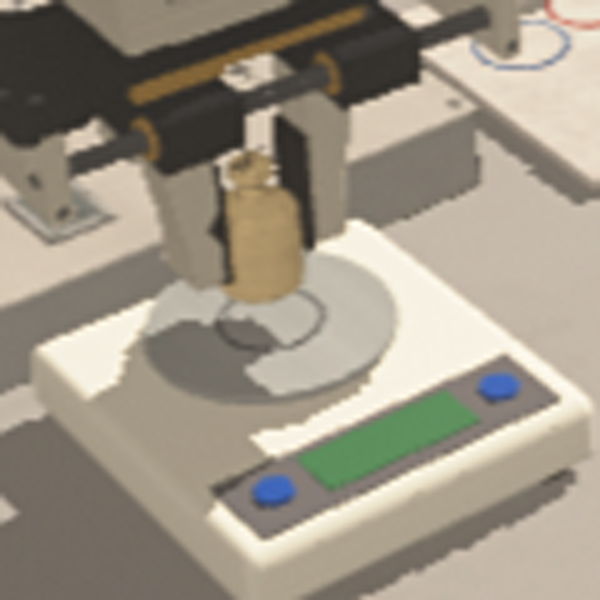

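The weight hangs upright above the pan. The ring's centre at (271,319) matches the predicted (269,319). Lowering.

```bash
python3 -m crank '[{"xyz":[-0.01,0,0.25],"delta_rot":[0,0,0],"claw":1},{"xyz":[-0.01,0,0.42],"delta_rot":[0,0,0],"claw":1},{"xyz":[-0.01,0,0.5],"delta_rot":[0,0,0],"claw":1},{"xyz":[-0.01,0,0.54],"delta_rot":[0,0,0],"claw":1},{"xyz":[-0.01,0,0.56],"delta_rot":[0,0,0],"claw":1},{"xyz":[-0.01,0,0.56],"delta_rot":[0,0,0],"claw":1}]' 25
python3 -c "
from h import *
print(state()[0])"
```

```text
time_s: 29.98
tcp_pos: [0.4799, 0.2572, 0.0498]
eef_rot: [180.0, -0.0, -2.6]
contact_force: [-3.6, -2.0, 7.5]
gripper_width: 0.0292
gripper_force: 25.0
[0.47991545 0.25719308 0.04980332]
```

```bash
python3 -m crank '[{"xyz":[0,0,0.01],"delta_rot":[0,0,0],"claw":0.64},{"xyz":[0,0,0.01],"delta_rot":[0,0,0],"claw":0.55},{"xyz":[0,0,0.01],"delta_rot":[0,0,0],"claw":0.4},{"xyz":[0,0,0.01],"delta_rot":[0,0,0],"claw":0.2},{"xyz":[0,0,0.01],"delta_rot":[0,0,0],"claw":0.2},{"xyz":[0,0,-0.5],"delta_rot":[0,0,0],"claw":0.2},{"xyz":[0,0,-1.5],"delta_rot":[0,0,0],"claw":0.2},{"xyz":[0,0,-3],"delta_rot":[0,0,0],"claw":0.1},{"xyz":[0,0,-4.3],"delta_rot":[0,0,0],"claw":0},{"xyz":[0,0,-4.3],"delta_rot":[0,0,0],"claw":0},{"xyz":[0,0,-4.3],"delta_rot":[0,0,0],"claw":0.4}]' 25
python3 -c "
from h import *
go(457.3,-204.7,175,-83.5);go(457.3,-204.7,12.4,-83.5)"
```

```text
time_s: 31.35
tcp_pos: [0.4797, 0.2572, 0.1784]
eef_rot: [-180.0, -0.0, -2.6]
contact_force: [-0.1, -0.3, -0.6]
gripper_width: 0.0821
gripper_force: 0.0
to (457.3, -204.7, 175, -83.5) xyz [-0.05, 15.41, 0.1] rot [-0.0, 0.0, 80.9]
to (457.3, -204.7, 12.4, -83.5) xyz [-0.05, 15.42, 5.52] rot [-0.0, 0.0, 80.9]
```

```bash
python3 -m crank '[{"xyz":[0,1,0],"delta_rot":[0,0,6],"claw":0.4},{"xyz":[0,2.6,0],"delta_rot":[0,0,15],"claw":0.4},{"xyz":[0,4.3,0],"delta_rot":[0,0,24],"claw":0.4},{"xyz":[0,6,0],"delta_rot":[0,0,33],"claw":0.4},{"xyz":[0,7.7,0],"delta_rot":[0,0,42],"claw":0.4},{"xyz":[0,9.4,0],"delta_rot":[0,0,51],"claw":0.4},{"xyz":[0,11.1,0],"delta_rot":[0,0,60],"claw":0.4},{"xyz":[0,12.8,0],"delta_rot":[0,0,69],"claw":0.4},{"xyz":[0,14.4,0],"delta_rot":[0,0,77],"claw":0.4},{"xyz":[-0.05,15.42,0],"delta_rot":[0,0,80.9],"claw":0.4},{"xyz":[-0.05,15.42,0],"delta_rot":[0,0,80.9],"claw":0.4},{"xyz":[-0.05,15.42,1.2],"delta_rot":[0,0,80.9],"claw":0.4},{"xyz":[-0.05,15.42,2],"delta_rot":[0,0,80.9],"claw":0.4},{"xyz":[-0.05,15.42,2],"delta_rot":[0,0,80.9],"claw":0.4},{"xyz":[-0.05,15.42,2],"delta_rot":[0,0,80.9],"claw":0.4}]'
python3 - <<'E'
from h import *
q=go(457.3,-204.7,12.4,-83.5)
c=cam("scene")
cv2.imwrite("pics/p6.png",np.hstack([cv2.resize(c["img"][250:370,190:310],(400,400),interpolation=2),cv2.resize(c["img"][170:270,380:480],(400,400),interpolation=2)]))
E
```

```text
time_s: 33.22
tcp_pos: [0.4582, -0.2045, 0.1186]
eef_rot: [-180.0, -0.0, -83.4]
contact_force: [-0.4, 0.2, -0.3]
gripper_width: 0.0526
gripper_force: 0.0
to (457.3, -204.7, 12.4, -83.5) xyz [0.0, 0.03, 3.54] rot [-0.0, -0.0, 0.1]
```

View pics/p6.png

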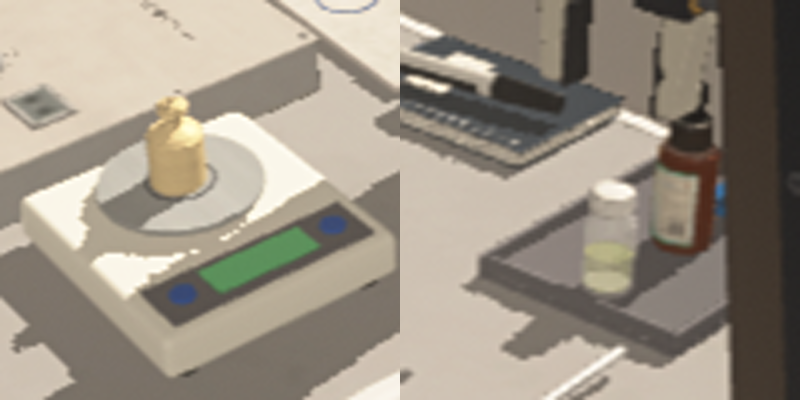

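The weight stands on the pan, within about 2 mm of the ring's centre. The vial (610,240) and dropper stand in the tray.

```bash
python3 -m crank '[{"xyz":[0,0.03,1],"delta_rot":[0,0,0],"claw":0.4},{"xyz":[0,0.03,2],"delta_rot":[0,0,0],"claw":0.4},{"xyz":[0,0.03,3],"delta_rot":[0,0,0],"claw":0.4},{"xyz":[0,0.03,3.5],"delta_rot":[0,0,0],"claw":0.4},{"xyz":[0,0.03,3.53],"delta_rot":[0,0,0],"claw":0.4},{"xyz":[0,0.03,3.53],"delta_rot":[0,0,0],"claw":0.5},{"xyz":[0,0.03,3.53],"delta_rot":[0,0,0],"claw":0.6},{"xyz":[0,0.03,3.53],"delta_rot":[0,0,0],"claw":0.7},{"xyz":[0,0.03,3.53],"delta_rot":[0,0,0],"claw":1},{"xyz":[0,0.03,3.53],"delta_rot":[0,0,0],"claw":1},{"xyz":[0,0.03,3.53],"delta_rot":[0,0,0],"claw":1}]' 12
python3 - <<'E'
from h import *
p,e=state(); print(p)
go(622.9,43.7,p[2]*1e3+4+.8,-92.6)
E
```

```text
time_s: 34.65
tcp_pos: [0.4572, -0.2049, 0.0126]
eef_rot: [-180.0, -0.0, -83.5]
contact_force: [-0.4, 0.9, 5.8]
gripper_width: 0.0271
gripper_force: 12.0
[ 0.45716888 -0.20491633  0.01257604]
to (622.9, 43.7, np.float64(17.376035933319383), -92.6) xyz [-7.6, -6.43, -0.16] rot [-0.0, -0.0, 9.1]
```

```bash
python3 -m crank '[{"xyz":[0,0,-0.3],"delta_rot":[0,0,0],"claw":1},{"xyz":[0,0,-1.3],"delta_rot":[0,0,0],"claw":1},{"xyz":[0,0,-2.6],"delta_rot":[0,0,0],"claw":1},{"xyz":[0,0,-3.9],"delta_rot":[0,0,0],"claw":1},{"xyz":[-0.5,-0.4,-4.2],"delta_rot":[0,0,0],"claw":1},{"xyz":[-1.5,-1.3,-4.2],"delta_rot":[0,0,1],"claw":1},{"xyz":[-2.6,-2.2,-4.2],"delta_rot":[0,0,3],"claw":1},{"xyz":[-3.7,-3.1,-4.2],"delta_rot":[0,0,5],"claw":1},{"xyz":[-4.8,-4.1,-4.2],"delta_rot":[0,0,7],"claw":1},{"xyz":[-5.9,-5,-4.2],"delta_rot":[0,0,8],"claw":1},{"xyz":[-6.9,-5.8,-4.2],"delta_rot":[0,0,9.1],"claw":1},{"xyz":[-7.5,-6.3,-4.2],"delta_rot":[0,0,9.1],"claw":1},{"xyz":[-7.6,-6.43,-4.2],"delta_rot":[0,0,9.1],"claw":1},{"xyz":[-7.6,-6.43,-3.6],"delta_rot":[0,0,9.1],"claw":1},{"xyz":[-7.6,-6.43,-2.4],"delta_rot":[0,0,9.1],"claw":1},{"xyz":[-7.6,-6.43,-1.2],"delta_rot":[0,0,9.1],"claw":1},{"xyz":[-7.6,-6.43,-0.5],"delta_rot":[0,0,9.1],"claw":1},{"xyz":[-7.6,-6.43,-0.25],"delta_rot":[0,0,9.1],"claw":1},{"xyz":[-7.6,-6.43,-0.2],"delta_rot":[0,0,9.1],"claw":1},{"xyz":[-7.6,-6.43,-0.2],"delta_rot":[0,0,9.1],"claw":1}]' 12
python3 -c "
from h import *
go(622.9,43.7,16.8,-92.6)"
```

```text
time_s: 37.15
tcp_pos: [0.623, 0.0435, 0.0188]
eef_rot: [-179.9, 0.0, -92.6]
contact_force: [-0.8, 0.1, 0.4]
gripper_width: 0.0272
gripper_force: 12.0
to (622.9, 43.7, 16.8, -92.6) xyz [-0.01, 0.0, 0.07] rot [-0.1, 0.0, 0.0]
```

```bash
python3 -m crank '[{"xyz":[0,0,0.05],"delta_rot":[0,0,0],"claw":1},{"xyz":[0,0,0.07],"delta_rot":[0,0,0],"claw":1},{"xyz":[0,0,0.07],"delta_rot":[0,0,0],"claw":0.66},{"xyz":[0,0,0.07],"delta_rot":[0,0,0],"claw":0.58},{"xyz":[0,0,0.07],"delta_rot":[0,0,0],"claw":0.4},{"xyz":[0,0,0.07],"delta_rot":[0,0,0],"claw":0.2},{"xyz":[0,0,0.07],"delta_rot":[0,0,0],"claw":0.2},{"xyz":[0,0,-0.5],"delta_rot":[0,0,0],"claw":0.2},{"xyz":[0,0,-1.5],"delta_rot":[0,0,0],"claw":0},{"xyz":[0,0,-3],"delta_rot":[0,0,0],"claw":0},{"xyz":[0,0,-4.5],"delta_rot":[0,0,0],"claw":0},{"xyz":[0,0,-6.2],"delta_rot":[0,0,0],"claw":0},{"xyz":[0,0,-6.2],"delta_rot":[0,0,0],"claw":0},{"xyz":[0,0,-6.2],"delta_rot":[0,0,0],"claw":0}]' 12
python3 -c "
from h import *
go(465.4,-274.7,200,-83.5);go(465.4,-274.7,44.2,-83.5)"
```

```text
time_s: 38.9
tcp_pos: [0.6223, 0.0436, 0.205]
eef_rot: [-179.9, 0.0, -92.6]
contact_force: [-0.6, -0.3, -1.0]
gripper_width: 0.0877
gripper_force: 0.0
to (465.4, -274.7, 200, -83.5) xyz [10.84, 4.75, 0.15] rot [-0.1, 0.0, -9.1]
to (465.4, -274.7, 44.2, -83.5) xyz [10.84, 4.75, 5.35] rot [-0.1, 0.0, -9.1]
```

```bash
python3 -m crank '[{"xyz":[1,0.4,0],"delta_rot":[0,0,-1],"claw":0},{"xyz":[2.6,1.1,0],"delta_rot":[0,0,-2],"claw":0},{"xyz":[4.3,1.9,0],"delta_rot":[0,0,-4],"claw":0},{"xyz":[6,2.6,0],"delta_rot":[0,0,-5],"claw":0},{"xyz":[7.7,3.4,0],"delta_rot":[0,0,-7],"claw":0},{"xyz":[9.3,4.1,0],"delta_rot":[0,0,-9.1],"claw":0},{"xyz":[10.5,4.6,0],"delta_rot":[0,0,-9.1],"claw":0},{"xyz":[10.84,4.75,0],"delta_rot":[0,0,-9.1],"claw":0},{"xyz":[10.84,4.75,0],"delta_rot":[0,0,-9.1],"claw":0},{"xyz":[10.84,4.75,1.2],"delta_rot":[0,0,-9.1],"claw":0},{"xyz":[10.84,4.75,2.6],"delta_rot":[0,0,-9.1],"claw":0},{"xyz":[10.84,4.75,4],"delta_rot":[0,0,-9.1],"claw":0},{"xyz":[10.84,4.75,5],"delta_rot":[0,0,-9.1],"claw":0},{"xyz":[10.84,4.75,5.3],"delta_rot":[0,0,-9.1],"claw":0},{"xyz":[10.84,4.75,5.3],"delta_rot":[0,0,-9.1],"claw":0}]'
python3 -c "
from h import *
go(465.4,-274.7,44.2,-83.5)"
```

```text
time_s: 40.78
tcp_pos: [0.466, -0.2743, 0.045]
eef_rot: [180.0, 0.0, -83.4]
contact_force: [0.8, 0.3, -0.5]
gripper_width: 0.0871
gripper_force: 0.0
to (465.4, -274.7, 44.2, -83.5) xyz [0.01, 0.02, 0.03] rot [0.0, 0.0, 0.1]
```

```bash
python3 -m crank '[{"xyz":[0,0,0],"delta_rot":[0,0,0],"claw":0.2},{"xyz":[0,0,0.02],"delta_rot":[0,0,0],"claw":0.3},{"xyz":[0,0,0.02],"delta_rot":[0,0,0],"claw":0.4},{"xyz":[0,0,0.02],"delta_rot":[0,0,0],"claw":0.5},{"xyz":[0,0,0.02],"delta_rot":[0,0,0],"claw":0.6},{"xyz":[0,0,0.02],"delta_rot":[0,0,0],"claw":1},{"xyz":[0,0,0.02],"delta_rot":[0,0,0],"claw":1},{"xyz":[0,0,0.02],"delta_rot":[0,0,0],"claw":1}]' 15
python3 -c "
from h import *
p,e=state();print(p);go(617.9,-39.9,p[2]*1e3+4.8,-92.6)"
```

```text
time_s: 41.78
tcp_pos: [0.4655, -0.2749, 0.0444]
eef_rot: [180.0, 0.0, -83.5]
contact_force: [-0.1, -0.2, 0.2]
gripper_width: 0.0318
gripper_force: 15.0
[ 0.4655402  -0.27489323  0.04444284]
to (617.9, -39.9, np.float64(49.24284256429795), -92.6) xyz [-7.21, -5.94, -0.16] rot [0.0, 0.0, 9.1]
```

```bash
python3 -m crank '[{"xyz":[0,0,-0.3],"delta_rot":[0,0,0],"claw":1},{"xyz":[0,0,-1.3],"delta_rot":[0,0,0],"claw":1},{"xyz":[0,0,-2.6],"delta_rot":[0,0,0],"claw":1},{"xyz":[0,0,-3.9],"delta_rot":[0,0,0],"claw":1},{"xyz":[-0.5,-0.4,-4.4],"delta_rot":[0,0,0],"claw":1},{"xyz":[-1.5,-1.2,-4.4],"delta_rot":[0,0,1],"claw":1},{"xyz":[-2.6,-2.1,-4.4],"delta_rot":[0,0,3],"claw":1},{"xyz":[-3.7,-3.05,-4.4],"delta_rot":[0,0,5],"claw":1},{"xyz":[-4.8,-3.95,-4.4],"delta_rot":[0,0,7],"claw":1},{"xyz":[-5.9,-4.9,-4.4],"delta_rot":[0,0,8],"claw":1},{"xyz":[-6.8,-5.6,-4.4],"delta_rot":[0,0,9.1],"claw":1},{"xyz":[-7.21,-5.94,-4.4],"delta_rot":[0,0,9.1],"claw":1},{"xyz":[-7.21,-5.94,-4.4],"delta_rot":[0,0,9.1],"claw":1},{"xyz":[-7.21,-5.94,-3.6],"delta_rot":[0,0,9.1],"claw":1},{"xyz":[-7.21,-5.94,-2.4],"delta_rot":[0,0,9.1],"claw":1},{"xyz":[-7.21,-5.94,-1.2],"delta_rot":[0,0,9.1],"claw":1},{"xyz":[-7.21,-5.94,-0.5],"delta_rot":[0,0,9.1],"claw":1},{"xyz":[-7.21,-5.94,-0.25],"delta_rot":[0,0,9.1],"claw":1},{"xyz":[-7.21,-5.94,-0.2],"delta_rot":[0,0,9.1],"claw":1},{"xyz":[-7.21,-5.94,-0.2],"delta_rot":[0,0,9.1],"claw":1}]' 15
python3 -c "
from h import *
go(617.9,-39.9,48.4,-92.6)"
```

```text
time_s: 44.28
tcp_pos: [0.6186, -0.0398, 0.0515]
eef_rot: [-179.9, 0.0, -92.6]
contact_force: [-0.6, 0.3, 0.1]
gripper_width: 0.0317
gripper_force: 15.0
to (617.9, -39.9, 48.4, -92.6) xyz [0.0, 0.02, 0.1] rot [-0.1, 0.0, 0.0]
```

Lower the last 3 mm, release, retreat, then head for the cylinder.

```bash
python3 -m crank '[{"xyz":[0,0.01,0.05],"delta_rot":[0,0,0],"claw":1},{"xyz":[0,0.01,0.09],"delta_rot":[0,0,0],"claw":1},{"xyz":[0,0.01,0.09],"delta_rot":[0,0,0],"claw":1},{"xyz":[0,0.01,0.09],"delta_rot":[0,0,0],"claw":0.6},{"xyz":[0,0.01,0.09],"delta_rot":[0,0,0],"claw":0.5},{"xyz":[0,0.01,0.09],"delta_rot":[0,0,0],"claw":0.3},{"xyz":[0,0.01,0.09],"delta_rot":[0,0,0],"claw":0},{"xyz":[0,0.01,0.09],"delta_rot":[0,0,0],"claw":0},{"xyz":[0,0,-0.5],"delta_rot":[0,0,0],"claw":0},{"xyz":[0,0,-1.5],"delta_rot":[0,0,0],"claw":0},{"xyz":[0,0,-3],"delta_rot":[0,0,0],"claw":0},{"xyz":[0,0,-4.5],"delta_rot":[0,0,0],"claw":0},{"xyz":[0,0,-6],"delta_rot":[0,0,0],"claw":0},{"xyz":[0,0,-6],"delta_rot":[0,0,0],"claw":0},{"xyz":[0,0,-6],"delta_rot":[0,0,0],"claw":0}]' 15
python3 -c "
from h import *
go(472.4,-338.1,230,-182.6);go(472.4,-338.1,65,-182.6)"
```

```text
time_s: 46.15
tcp_pos: [0.6178, -0.0397, 0.2312]
eef_rot: [-179.9, 0.0, -92.6]
contact_force: [0.0, -0.3, -0.4]
gripper_width: 0.0877
gripper_force: 0.0
to (472.4, -338.1, 230, -182.6) xyz [10.16, 4.39, 0.03] rot [-0.0, 0.1, 90.0]
to (472.4, -338.1, 65, -182.6) xyz [10.16, 4.4, 5.53] rot [-0.0, 0.1, 90.0]
```

```bash
python3 -m crank '[{"xyz":[1,0.4,0],"delta_rot":[0,0,10],"claw":0},{"xyz":[2.2,0.9,0],"delta_rot":[0,0,20],"claw":0},{"xyz":[3.4,1.5,0],"delta_rot":[0,0,30],"claw":0},{"xyz":[4.7,2,0],"delta_rot":[0,0,40],"claw":0},{"xyz":[6,2.6,0],"delta_rot":[0,0,50],"claw":0},{"xyz":[7.2,3.1,0],"delta_rot":[0,0,60],"claw":0},{"xyz":[8.4,3.6,0],"delta_rot":[0,0,70],"claw":0},{"xyz":[9.5,4.1,0],"delta_rot":[0,0,80],"claw":0},{"xyz":[10.16,4.4,0],"delta_rot":[0,0,90],"claw":0},{"xyz":[10.16,4.4,0],"delta_rot":[0,0,90],"claw":0},{"xyz":[10.16,4.4,0],"delta_rot":[0,0,90],"claw":0},{"xyz":[10.16,4.4,1.2],"delta_rot":[0,0,90],"claw":0},{"xyz":[10.16,4.4,2.6],"delta_rot":[0,0,90],"claw":0},{"xyz":[10.16,4.4,4],"delta_rot":[0,0,90],"claw":0},{"xyz":[10.16,4.4,5],"delta_rot":[0,0,90],"claw":0},{"xyz":[10.16,4.4,5.5],"delta_rot":[0,0,90],"claw":0},{"xyz":[10.16,4.4,5.5],"delta_rot":[0,0,90],"claw":0},{"xyz":[10.16,4.4,5.5],"delta_rot":[0,0,90],"claw":0}]'
python3 -c "
from h import *
go(472.4,-338.1,65,-182.6)"
```

```text
time_s: 48.4
tcp_pos: [0.4735, -0.3384, 0.0667]
eef_rot: [-180.0, 0.1, 177.5]
contact_force: [-0.1, -1.0, 0.2]
gripper_width: 0.0876
gripper_force: 0.0
to (472.4, -338.1, 65, -182.6) xyz [0.04, 0.01, 0.06] rot [-0.0, 0.1, 0.1]
```

```bash
python3 -m crank '[{"xyz":[0,0,0],"delta_rot":[0,0,0],"claw":0.3},{"xyz":[0,0,0],"delta_rot":[0,0,0],"claw":0.4},{"xyz":[0,0,0],"delta_rot":[0,0,0],"claw":0.5},{"xyz":[0,0,0],"delta_rot":[0,0,0],"claw":0.6},{"xyz":[0,0,0],"delta_rot":[0,0,0],"claw":0.7},{"xyz":[0,0,0],"delta_rot":[0,0,0],"claw":0.8},{"xyz":[0,0,0],"delta_rot":[0,0,0],"claw":1},{"xyz":[0,0,0],"delta_rot":[0,0,0],"claw":1},{"xyz":[0,0,0],"delta_rot":[0,0,0],"claw":1}]' 15
python3 - <<'E'
from h import *
p,e=state();print(p)
go(558.5,6.9,p[2]*1e3+4.8,-182.6)
c=cam("top"); s=cam("scene")
cv2.imwrite("pics/p7.png",np.hstack([cv2.resize(c["img"][160:265,260:365],(399,399),interpolation=2),cv2.resize(s["img"][180:270,270:360],(399,399),interpolation=2)]))
E
```

```text
time_s: 49.52
tcp_pos: [0.4725, -0.3383, 0.0654]
eef_rot: [180.0, -0.0, 177.4]
contact_force: [-0.7, 0.3, -0.6]
gripper_width: 0.0242
gripper_force: 15.0
[ 0.472473   -0.33827579  0.06542425]
to (558.5, 6.9, np.float64(70.22424775792138), -182.6) xyz [-2.35, 11.62, -0.16] rot [0.0, -0.0, 0.0]
```

View pics/p7.png

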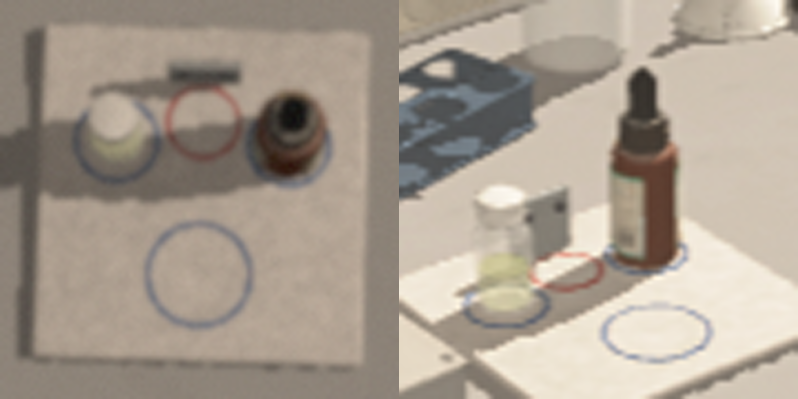

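The vial and dropper are back on their rings in both views. Now the cylinder goes back.

```bash
python3 -m crank '[{"xyz":[0,0,-0.3],"delta_rot":[0,0,0],"claw":1},{"xyz":[0,0,-1.3],"delta_rot":[0,0,0],"claw":1},{"xyz":[0,0,-2.6],"delta_rot":[0,0,0],"claw":1},{"xyz":[0,0,-3.9],"delta_rot":[0,0,0],"claw":1},{"xyz":[0,0,-4.4],"delta_rot":[0,0,0],"claw":1},{"xyz":[-0.2,1,-4.4],"delta_rot":[0,0,0],"claw":1},{"xyz":[-0.5,2.5,-4.4],"delta_rot":[0,0,0],"claw":1},{"xyz":[-0.85,4.2,-4.4],"delta_rot":[0,0,0],"claw":1},{"xyz":[-1.2,5.9,-4.4],"delta_rot":[0,0,0],"claw":1},{"xyz":[-1.55,7.6,-4.4],"delta_rot":[0,0,0],"claw":1},{"xyz":[-1.9,9.3,-4.4],"delta_rot":[0,0,0],"claw":1},{"xyz":[-2.2,10.8,-4.4],"delta_rot":[0,0,0],"claw":1},{"xyz":[-2.35,11.62,-4.4],"delta_rot":[0,0,0],"claw":1},{"xyz":[-2.35,11.62,-4.4],"delta_rot":[0,0,0],"claw":1},{"xyz":[-2.35,11.62,-3.2],"delta_rot":[0,0,0],"claw":1},{"xyz":[-2.35,11.62,-2],"delta_rot":[0,0,0],"claw":1},{"xyz":[-2.35,11.62,-1],"delta_rot":[0,0,0],"claw":1},{"xyz":[-2.35,11.62,-0.5],"delta_rot":[0,0,0],"claw":1},{"xyz":[-2.35,11.62,-0.25],"delta_rot":[0,0,0],"claw":1},{"xyz":[-2.35,11.62,-0.25],"delta_rot":[0,0,0],"claw":1}]' 15
python3 -c "
from h import *
go(558.4,6.9,69.4,-182.6)"
```

```text
time_s: 52.12
tcp_pos: [0.5588, 0.0066, 0.0732]
eef_rot: [-180.0, 0.0, 177.4]
contact_force: [0.5, 0.2, -0.2]
gripper_width: 0.0239
gripper_force: 15.0
to (558.4, 6.9, 69.4, -182.6) xyz [0.01, 0.01, 0.13] rot [-0.0, 0.0, 0.0]
```

```bash
python3 -m crank '[{"xyz":[0,0,0.07],"delta_rot":[0,0,0],"claw":1},{"xyz":[0,0,0.12],"delta_rot":[0,0,0],"claw":1},{"xyz":[0,0,0.12],"delta_rot":[0,0,0],"claw":1},{"xyz":[0,0,0.12],"delta_rot":[0,0,0],"claw":0.68},{"xyz":[0,0,0.12],"delta_rot":[0,0,0],"claw":0.6},{"xyz":[0,0,0.12],"delta_rot":[0,0,0],"claw":0.4},{"xyz":[0,0,0.12],"delta_rot":[0,0,0],"claw":0.2},{"xyz":[0,0,0.12],"delta_rot":[0,0,0],"claw":0},{"xyz":[0,0,-0.5],"delta_rot":[0,0,0],"claw":0},{"xyz":[0,0,-1.5],"delta_rot":[0,0,0],"claw":0},{"xyz":[0,0,-3],"delta_rot":[0,0,0],"claw":0},{"xyz":[0,0,-4.5],"delta_rot":[0,0,0],"claw":0},{"xyz":[0,0,-5.5],"delta_rot":[0,0,0],"claw":0},{"xyz":[0,0,-5.5],"delta_rot":[0,0,0],"claw":0}]' 15
python3 -m crank '[{"xyz":[1,-2,0],"delta_rot":[0,0,0],"claw":0},{"xyz":[3,-8,0],"delta_rot":[0,0,0],"claw":0},{"xyz":[3.5,-12,0],"delta_rot":[0,0,0],"claw":0},{"xyz":[3.5,-12,0],"delta_rot":[0,0,0],"claw":0},{"xyz":[3.5,-12,0],"delta_rot":[0,0,0],"claw":0},{"xyz":[3.5,-12,0],"delta_rot":[0,0,0],"claw":0},{"xyz":[3.5,-12,0],"delta_rot":[0,0,0],"claw":0},{"xyz":[3.5,-12,0],"delta_rot":[0,0,0],"claw":0},{"xyz":[3.5,-12,0],"delta_rot":[0,0,0],"claw":0}]'
python3 - <<'E'
from h import *
c=cam("top"); s=cam("scene")
old={n:cv2.imread(f"pics/{n}0.png") for n in("top","scene")}
for n,i,b in(("top",c["img"],(160,265,260,365)),("scene",s["img"],(190,276,260,375))):
    a,d,x,y=b; print(n,"diff>40:",(np.abs(i[a:d,x:y].astype(int)-old[n][a:d,x:y]).max(2)>40).sum())
m=lambda i:cv2.inRange(cv2.cvtColor(i,40),(98,120,60),(120,255,255))
for n,i in(("top",c["img"]),("scene",s["img"])):
    for j in(old[n],i):
        k=m(j); z=np.zeros_like(k); b=(210,250,290,335) if n=="top" else (240,265,305,345); z[b[0]:b[1],b[2]:b[3]]=k[b[0]:b[1],b[2]:b[3]]; M=cv2.moments(z,True); print(n,M["m10"]/M["m00"],M["m01"]/M["m00"],M["m00"])
f=lambda x:cv2.resize(x,(400,300),interpolation=2)
cv2.imwrite("pics/fin.png",np.vstack([np.hstack([f(old["top"][160:265,250:390]),f(c["img"][160:265,250:390])]),np.hstack([f(c["img"][235:325,115:235]),f(s["img"][190:280,260:380])])]))
E
```

```text
time_s: 53.88
tcp_pos: [0.5599, 0.0071, 0.2408]
eef_rot: [179.9, 0.3, 177.4]
contact_force: [0.4, -0.2, -0.6]
gripper_width: 0.0877
gripper_force: 0.0
time_s: 55.0
tcp_pos: [0.4378, -0.3471, 0.2377]
eef_rot: [180.0, -0.0, 177.5]
contact_force: [0.3, 0.5, 0.5]
gripper_width: 0.0876
gripper_force: 0.0
top diff>40: 198
scene diff>40: 206
top 310.44848484848484 234.6727272727273 165.0
top 310.67283950617286 234.57407407407408 162.0
scene 328.890625 253.625 64.0
scene 328.9384615384615 253.69230769230768 65.0
```

View pics/fin.png

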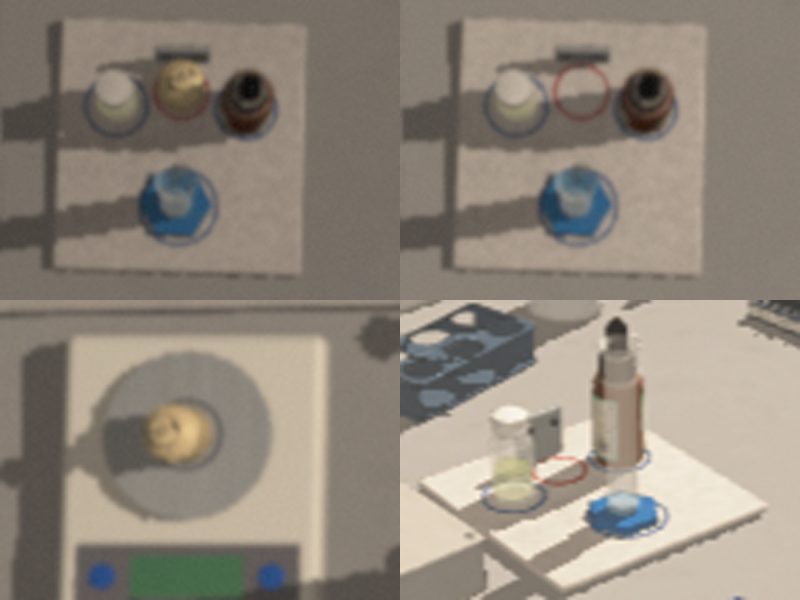

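The cylinder foot is back within 0.3 px of its start in both views, the vial and dropper match the start picture, and the weight stands inside the pan's ring. The tool is clear at z = 0.24 m.

```bash
python3 -c "
from plant import job
print(job.close_job())"
```

```text
the job is handed in; nothing more can be done
None
```

I handed the job in at 55 s of the 144 s allowed: the weight stands inside the ring on the balance pan, about 2 mm off its centre by eye, and the dropper, vial and cylinder are back upright on their starting places; nothing tipped.

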